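Clamp the filter cassette in the gas analyser and shut its hatch

ROBOT

A 6-joint arm with a two-finger parallel gripper is mounted at the origin on the work surface. World frame = base frame: x ahead of the robot, y to its left, z up, the work surface at z = 0. Lengths are in m, angles in degrees, forces in N, time in s.
With the tool pointing down it reaches from about 0.25 to 0.725 m from the base axis. Payload 4 kg.
Tool frame: the origin (TCP) lies at the very end of the fingers, on their centre line; the grasp point (between the pads) lies 19 mm behind it; z points along the fingers, y is the line along which they close (so a half turn about z gives the same grasp; the last joint's range is limited). The gripper opens to 85 mm and grips with 20 to 120 N. Pads are 22 mm wide; open, the fingers measure 114 mm over their backs; the gripper's body (76 mm by 85 mm) begins 54 mm behind the grasp point. The pads swing forward as they close: fully open they stand 13 mm farther back than shut.
Start: joints at [75.344, 13.785, 0.286, 76.501, 0, 90], TCP at [0.127, 0.484, 0.231] pointing down, gripper open.
Joint ranges: [-155.79, 155.79], [-60.16, 107.12], [-62.33, 73.08], [-114, 123.19], [-81.49, 82.49], [-180, 180]. Speed limits (degrees/s): [159.86, 159.86, 180, 180, 180, 180].

INTERFACE

Orientations are given as [roll, pitch, yaw] about the fixed x, y, z axes, in that order (R = Rz(yaw) Ry(pitch) Rx(roll)).
In Python, from bench import get_obs, get_image, job_done, recognise, cut_out gives the robot as it stands. The module is installed in compiled form; this text tells all that it offers.
- The arm moves only by the shell command python3 -m pendant 'ROWS' [OPENING]. ROWS is a JSON object of lists of equal length, an entry for each row: "dp": the shift along the tool's x, y, z in cm, a list of three; "turn": the turn, a rotation vector about the tool's x, y, z in rad, a list of three. In form: {"dp": [[dx, dy, dz], ...], "turn": [[wx, wy, wz], ...]}. A call has exactly 8 rows; each row shifts and turns the commanded pose from where the row before left it, along the tool's axes as they then stand; what a row does not reach is not made up. A row lasts 1/12 s, in which the tool goes at most 41.7 mm and 7.16 degrees, less where a joint would pass 70% of its speed; a pose out of reach is approached as far as the arm can. A call with a gripper value outside its range is refused whole. OPENING is the opening, from 0 (shut) to 1 (fully open), set as the call begins (- or left out, the last holds). The fingers move at their own pace and stop on an object; the grip force is fixed at half the most. Time passes only in rows, so rows that do not move let the fingers close, or fill a call up. It gives the time, the measured TCP pose, the force, the opening and the grip force at its end, in the units of the state.
- get_obs(): the state, without advancing time (a new reading comes with each control period).
- get_image(name): name is "scene" or "side" or "wrist"; returns a dict with "pixels" (384x512x3 uint8, red, green, blue), "fov_y" (degrees; the focal length in pixels is half the picture's height over the tangent of half this angle, whatever the lens; pixels are square), "cx", "cy" (the principal point, pixels), "cam_to_world" (4x4, takes a point from camera to world coordinates); the wrist camera has in their place "hand_eye" (4x4, takes a point from camera to tool coordinates, whose origin is the TCP and whose axes are the flange's). Camera axes: x right, y down, z forward; pixel columns grow to the right and rows downward; lengths in m; the calibration is good to about 2 mm. A picture is of the moment at which its call begins: read the wrist's pose just before it. There is no depth.
- job_done(): hands the job in; it is judged then, once.
Trained networks look in the newest picture that a camera, given by its name, has taken for a name from the list of things; names that differ only in an ending like _2 or _b are one class to them, and where a whole thing is asked for, a point or a joint stands for the part that bears it (a point fixed in the world has none). Each returns a list of dicts, best first, with "confidence" (0 to 1); they miss things now and then, are a little off and sometimes report something else, mostly with a low value. They report only what shows in the picture. A call takes as long as a camera call.
- recognise(camera, name): "extent" ([centre column, centre row, width, height] in pixels, round what is visible of it).
- cut_out(camera, name): "mask" (384x512 bool, what is visible of it) and "extent" ([centre column, centre row, width, height] in pixels, round what is visible of it).
The state is a dict: "t": time; "q": joint angles; "qvel": joint speeds; "joint_efforts": joint torques, N m; "tcp_pos": TCP position; "tool_rot": TCP orientation; "ft_force": force on the tool from outside, world axes, zero at the start; "torque": the same for the moment, N m; "opening": finger opening in m; "grasp_force": force on a finger pad.
Only numpy, scipy, OpenCV 4.12 (cv2) and the standard library are available. Lean on these libraries where they do the work, as an engineer would, in place of code of your own. Each camera call takes 0.05 s, during which the arm holds its last target. There are 200 camera calls.

TASK

Get the blue gas analyser ready to measure: pull its front hatch all the way down, swing the red-knobbed clamp arm inside over centre until it presses on the white filter cassette, then push the hatch back up until it is fully shut. Leave the cassette in its nest, and do not disturb the jar, the screwdriver or the orange meter.

Things in the scene. Friction and masses are not known exactly. Their poses are not given: they have to be found in the camera images.
- analyser: Blue gas analyser, 255 x 340 mm, fixed to the bench. Origin on the bench, straight below the middle of the hatch hinge; x points from its front (facing the robot) to its back, y to the left seen from the robot, z up. Front wall x = -15 to 5 mm, 72 mm high; behind it the bay; rear body x = 100 to 240 mm, flat top at 179 mm.
- bay (a point): Middle of the floor of the analyser's bay, at x = 50, y = 0, z = 30 mm of the analyser. The bay is open on top, x = 5 to 100 mm, 300 mm wide, between two 20 mm thick side cheeks whose tops slope at 45 degrees from 80 mm high at x = 0 to 179 mm at x = 100 mm.
- hatch (a joint): Angle of the hatch (rad): 0 fully shut (leaning back 45 degrees over the bay), 1.57 fully open (leaning 45 degrees forward to the robot, at its stop). The bottom-hinged hatch is a blue frame with a clear window, 296 mm wide, 140 mm from hinge to top edge, 10 mm thick, 0.4 kg; its stiff hinge (0.3 N m) holds it at any angle.
- hatch_hinge (a point): Middle of the hatch's hinge axis, which lies along the analyser's y axis, 80 mm above the bench, at x = 0 of the analyser.
- hatch_bar (a point): Middle of the hatch's steel handle bar: 12 mm round, 150 mm long, parallel to the hinge, a post at each end; 155 mm from the hinge along the hatch and 40 mm out from its mid plane on the outer side (room for a finger between). At 0 rad it is 81 mm behind and 138 mm above the hinge; at 1.57 rad 138 mm in front and 81 mm above.
- clamp (a joint): Angle of the clamp arm (rad): 0 thrown back, 60 degrees from upright towards the analyser's -y; 1.05 upright; 2.62 level towards +y with its rubber pad on the cassette. The heavy arm (0.2 kg, easy hinge) drops of itself from upright to either end.
- clamp_pivot (a point): Pivot axis of the clamp arm, parallel to the analyser's x axis, in the bay at x = 50, y = 0, z = 66 mm of the analyser. The bracket at it is 22 mm wide along y and reaches z = 74 mm.
- clamp_knob (a point): Centre of the red 20 mm ball at the end of the steel clamp arm, 75 mm from the pivot. The arm is 14 mm wide and 10 mm thick; its rubber pad is 55 mm from the pivot.
- cassette: White filter cassette with a green stripe, 50 x 60 x 24 mm (x, y, z), lying loose in an aluminium nest on the bay floor, its centre about x = 50, y = 55 mm of the analyser. Origin at the centre of its underside.
- jar: Small jar, 36 mm across and 55 mm high, standing on the analyser's rear top. Origin at the centre of its underside. Bystander.
- screwdriver: Red-handled screwdriver, about 200 mm long, lying on the bench to the right of the analyser as seen from the robot. Bystander.
- meter: Orange hand meter, 60 x 110 x 40 mm, on the bench to the left of the analyser as seen from the robot. Origin at the centre of its underside. Bystander.

How it is judged:
By the outcome, as a careful person would: the job done as asked, in the order asked, and still so for the second after the job is handed in, with the robot touching nothing.
It also fails if it takes over 54 s, if anything falls off the work surface, if the arm or the gripper's body presses on something with over 40 N, if the wrist force passes 120 N, or if a joint passes its speed limit or range.

## Working session

There is one attempt and no reset: what is moved stays moved. The work goes in short steps, Python scripts to look and compute and a shell command to move; the robot and the scene stay as the last step left them, time stands still between calls to the robot, and variables do not carry over. Pictures are saved under pics/ and viewed, at most 10 in all, crops included, and the job is handed in when it is done.

```bash
mkdir -p pics; cat > h.py <<'E'
import numpy as np, cv2
from bench import *
from scipy.spatial.transform import Rotation as R
def tool():
    o=get_obs(); T=np.eye(4); T[:3,:3]=R.from_euler('xyz',o['tool_rot'],degrees=True).as_matrix(); T[:3,3]=o['tcp_pos']; return T
def cam(im,T=None):
    M=np.array(im['cam_to_world']) if 'cam_to_world' in im else T@np.array(im['hand_eye'])
    f=192/np.tan(np.radians(im['fov_y'])/2); return M,f,im['cx'],im['cy']
def ray(c,u,v):
    M,f,cx,cy=c; d=M[:3,:3]@np.array([(u-cx)/f,(v-cy)/f,1]); return M[:3,3],d/np.linalg.norm(d)
def tri(rs):
    A=0;b=0
    for o,d in rs:
        P=np.eye(3)-np.outer(d,d);A=A+P;b=b+P@o
    x=np.linalg.solve(A,b); return x,[np.linalg.norm((np.eye(3)-np.outer(d,d))@(x-o)) for o,d in rs]
def onz(r,z):
    o,d=r; return o+d*(z-o[2])/d[2]
def proj(c,p):
    M,f,cx,cy=c; q=np.linalg.inv(M)@np.append(p,1); return np.array([cx+f*q[0]/q[2],cy+f*q[1]/q[2]])
def save(im,n): cv2.imwrite('pics/'+n+'.png',im['pixels'][:,:,::-1])
E
python3 - <<'E'
from h import *
print(get_obs())
for n in ['scene','side']:
    im=get_image(n); save(im,n+'0'); c=cam(im); print(n,c)
    for t in ['analyser','hatch','hatch_bar','clamp_knob','clamp','cassette','jar','screwdriver','meter']:
        for r in recognise(n,t)[:2]: print(t,np.round(r['extent'],1),round(r['confidence'],2))
E
```

```text
{'t': 0.0, 'q': array([7.53445597e+01, 1.38322779e+01, 2.13394277e-01, 7.65005793e+01,
       1.36865232e-03, 9.00004679e+01]), 'qvel': array([-0.02697575,  0.04298914, -0.05912822, -0.10496956, -0.05299124,
       -0.03801757]), 'joint_efforts': array([ 1.21951725e-03, -3.72319579e+01,  2.52406830e+01,  1.70493324e-02,
        7.77308560e-05,  7.11699339e-07]), 'tcp_pos': array([0.12633712, 0.48312751, 0.23041012]), 'tool_rot': array([-1.79880537e+02, -1.36767380e-03,  1.65344089e+02]), 'ft_force': array([-0.05600239,  0.26962914,  0.57152653]), 'torque': array([-0.01473762,  0.02708599,  0.02690377]), 'grasp_force': 0.0, 'opening': 0.08524347901068693}
scene (array([[-0.73037969, -0.64288202,  0.23075576,  0.39509574],
       [-0.68298267,  0.68294902, -0.25906621,  0.31289812],
       [ 0.00895459, -0.34681889, -0.93788937,  1.23021935],
       [ 0.        ,  0.        ,  0.        ,  1.        ]]), np.float64(399.45407612925055), 253.5129757219645, 191.70176675689538)
analyser [241.2 178.9 143.1 147. ] 0.8
hatch [260.4 189.2  85.6 103.2] 0.65
hatch_bar [260.6 190.8  87.3  98.7] 0.58
clamp [209.9 169.2  16.   18.4] 0.43
jar [210.8 169.9  13.6  17.8] 0.45
screwdriver [242.5 178.1 139.8 150.1] 0.64
screwdriver [357.6 162.4  24.7  16.8] 0.62
meter [191.9 281.4  41.1  43.1] 0.86
side (array([[-0.99106995, -0.10297066,  0.0847195 ,  0.541691  ],
       [-0.1326489 ,  0.69660279, -0.70508782,  0.95218559],
       [ 0.01358752, -0.7100293 , -0.70404103,  1.09000047],
       [ 0.        ,  0.        ,  0.        ,  1.        ]]), np.float64(488.56418429289647), 253.53972832802776, 182.40123467100116)
analyser [226.6 191.2 111.4 132.6] 0.93
hatch [256.2 181.6  42.6 106.4] 0.83
hatch_bar [256.1 183.4  44.4 107.1] 0.61
jar [204.5 177.7  14.8  26.5] 0.85
screwdriver [302.1 144.2  41.9   9.7] 0.59
meter [244.4 305.9  29.2  48.6] 0.72
```

```bash
python3 - <<'E'
import cv2,numpy as np
a=cv2.imread('pics/scene0.png')[80:320,130:400];b=cv2.imread('pics/side0.png')[80:350,150:350]
a=cv2.resize(a,None,fx=2.2,fy=2.2,interpolation=2)[:528]
b=cv2.resize(b,None,fx=2.2,fy=2.2,interpolation=2)[:600]
cv2.imwrite('pics/a.png',a);cv2.imwrite('pics/b.png',b)
E
```

```text
(no output)
```

View pics/a.png

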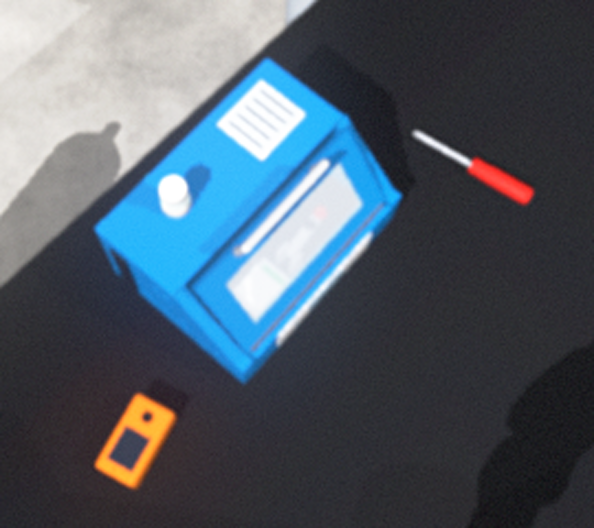

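View pics/b.png

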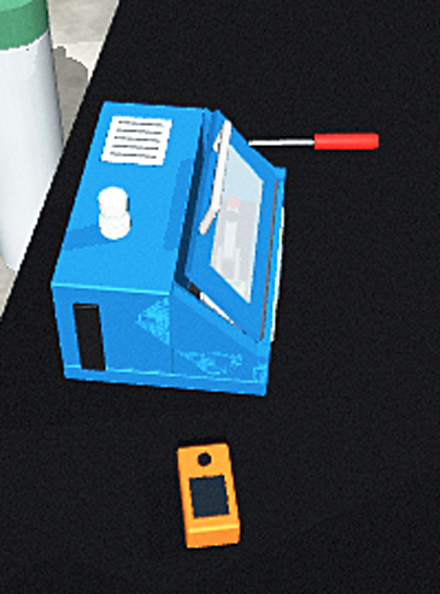

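The scene view shows the analyser with its hatch shut: bar ends near crop (240,250) and (326,165), rear-top corners at (96,228), (268,60), (347,118) and (187,286). The side view agrees: bar (226,122)–(206,230), rear-top corners (105,102) and (50,288). Next I'll fit the analyser's pose.

```bash
cat >> h.py <<'E'
def A2W(p,pt): # analyser->world
    x,y,a=p; c,s=np.cos(a),np.sin(a); pt=np.atleast_2d(pt); return np.c_[x+c*pt[:,0]-s*pt[:,1],y+s*pt[:,0]+c*pt[:,1],pt[:,2]]
E
python3 - <<'E'
from h import *
from scipy.optimize import least_squares
cs={n:cam(get_image(n)) for n in ['scene','side']}
off={'scene':(130,80),'side':(150,80)}
px={'scene':{'bl':(239,250),'br':(327,165),'RL':(96,228),'RR':(268,60),'FR':(347,118),'FL':(187,286)},
'side':{'br':(226,124),'bl':(206,230),'RR':(105,102),'RL':(50,288),'FR':(208,110),'FL':(172,290)}}
W=.17
m={'bl':(.081,.075,.218),'br':(.081,-.075,.218),'RL':(.24,W,.179),'RR':(.24,-W,.179),'FR':(.1,-W,.179),'FL':(.1,W,.179)}
def pix(n,k): return np.array(px[n][k])/2.2+off[n]
def res(p): return np.concatenate([proj(cs[n],A2W(p,m[k])[0])-pix(n,k) for n in cs for k in px[n]])
s=least_squares(res,[.5,.1,.3],loss='soft_l1'); print(s.x,np.degrees(s.x[2]));print(res(s.x).reshape(-1,2).round(1))
for k in m: x,e=tri([ray(cs[n],*pix(n,k)) for n in cs]); print(k,x.round(4),np.round(e,4),A2W(s.x,m[k])[0].round(4))
for k in [(0,0,.08),(.081,0,.218),(-.138,0,.161),(.05,0,.066),(.05,.075,.066)]: print(k,A2W(s.x,k)[0].round(4))
E
```

```text
[ 0.59813006 -0.01613077  0.03998155] 2.290774134078419
[[-1.  -2.3]
 [-5.5 -1.5]
 [-0.3  1.7]
 [ 0.5 -0.5]
 [ 0.3 -0.1]
 [-5.2  6.6]
 [-3.9  3. ]
 [-0.6 -7.9]
 [ 1.4 -0.9]
 [ 3.  -1.5]
 [ 1.1 -1.3]
 [ 3.1  2. ]]
bl [0.6767 0.0572 0.1854] [0.0016 0.0016] [0.6761 0.062  0.218 ]
br [ 0.6692 -0.0932  0.2243] [0.0031 0.0031] [ 0.6821 -0.0878  0.218 ]
RL [0.8414 0.157  0.1642] [0.0007 0.0007] [0.8311 0.1633 0.179 ]
RR [ 0.8482 -0.1768  0.174 ] [0.0013 0.0013] [ 0.8447 -0.1764  0.179 ]
FR [ 0.7082 -0.1853  0.1707] [0.0004 0.0004] [ 0.7048 -0.182   0.179 ]
FL [0.7033 0.1298 0.1527] [0.0014 0.0014] [0.6913 0.1577 0.179 ]
(0, 0, 0.08) [ 0.5981 -0.0161  0.08  ]
(0.081, 0, 0.218) [ 0.6791 -0.0129  0.218 ]
(-0.138, 0, 0.161) [ 0.4602 -0.0216  0.161 ]
(0.05, 0, 0.066) [ 0.6481 -0.0141  0.066 ]
(0.05, 0.075, 0.066) [0.6451 0.0608 0.066 ]
```

```bash
cat >> h.py <<'E'
import json
def plan(p,Rt=None,n=8,T=None):
    """rows for a straight move to world p (m), orientation Rt"""
    T=tool() if T is None else T; R0=T[:3,:3]; Rt=R0 if Rt is None else Rt
    w=R.from_matrix(R0.T@Rt).as_rotvec()/n; d=(np.array(p)-T[:3,3])/n*100
    dp=[];Rc=R0
    for k in range(n):
        dp.append([round(float(v),2) for v in Rc.T@d]); Rc=Rc@R.from_rotvec(w).as_matrix()
    print('w/row',np.round(w,3),'mm/row',round(np.linalg.norm(d)*10,1),'deg/row',np.degrees(np.linalg.norm(w)).round(2)); 
    for i in range(0,n,8): print(json.dumps({'dp':dp[i:i+8]}))
def down(yaw,tilt=0): # yaw deg; tilt deg: leans the body toward the robot (fingers point away)
    return R.from_euler('y',-tilt,degrees=True).as_matrix()@R.from_euler('xyz',[180,0,yaw],degrees=True).as_matrix()
E
python3 - <<'E'
from h import *
im=get_image('wrist');print(np.array(im['hand_eye']).round(3),im['fov_y'])
plan([.47,-.015,.42],down(92),16)
E
```

```text
[[-0.    -0.952 -0.306  0.079]
 [ 1.    -0.    -0.    -0.001]
 [-0.    -0.306  0.952 -0.142]
 [ 0.     0.     0.     1.   ]] 58.27282022268737
w/row [ 0.   -0.    0.08] mm/row 39.6 deg/row 4.58
{"dp": [[-2.87, -2.47, -1.18], [-3.05, -2.24, -1.18], [-3.22, -1.98, -1.18], [-3.37, -1.72, -1.18], [-3.5, -1.45, -1.18], [-3.6, -1.16, -1.18], [-3.68, -0.87, -1.18], [-3.74, -0.57, -1.18]]}
{"dp": [[-3.78, -0.27, -1.18], [-3.78, 0.03, -1.18], [-3.77, 0.33, -1.18], [-3.73, 0.63, -1.18], [-3.67, 0.93, -1.18], [-3.58, 1.22, -1.18], [-3.47, 1.5, -1.18], [-3.34, 1.78, -1.18]]}
```

```bash
python3 -m pendant '{"dp": [[-2.9,-2.5,-1.2],[-3.05,-2.2,-1.2],[-3.2,-2.0,-1.2],[-3.4,-1.7,-1.2],[-3.5,-1.45,-1.2],[-3.6,-1.15,-1.2],[-3.7,-0.85,-1.2],[-3.75,-0.55,-1.2]],"turn":[[0,0,0.08],[0,0,0.08],[0,0,0.08],[0,0,0.08],[0,0,0.08],[0,0,0.08],[0,0,0.08],[0,0,0.08]]}' 0.5
python3 -m pendant '{"dp": [[-3.8,-0.3,-1.2],[-3.8,0,-1.2],[-3.75,0.35,-1.2],[-3.7,0.65,-1.2],[-3.65,0.95,-1.2],[-3.6,1.2,-1.2],[-3.5,1.5,-1.2],[-3.3,1.8,-1.2]],"turn":[[0,0,0.08],[0,0,0.08],[0,0,0.08],[0,0,0.08],[0,0,0.08],[0,0,0.08],[0,0,0.08],[0,0,0.08]]}'
python3 -m pendant '{"dp":[[0,0,0],[0,0,0],[0,0,0],[0,0,0],[0,0,0],[0,0,0],[0,0,0],[0,0,0]],"turn":[[0,0,0],[0,0,0],[0,0,0],[0,0,0],[0,0,0],[0,0,0],[0,0,0],[0,0,0]]}'
python3 - <<'E'
from h import *
T=tool(); im=get_image('wrist'); np.savez('w1.npz',T=T,he=im['hand_eye'],px=im['pixels']); cv2.imwrite('pics/w1.png',cv2.resize(im['pixels'][:,:,::-1],(768,576)))
s=np.array([.598,-.016,.04]); c=cam(im,T)
W=.17
m={'bl':(.081,.075,.218),'br':(.081,-.075,.218),'RL':(.24,W,.179),'RR':(.24,-W,.179),'FR':(.1,-W,.179),'FL':(.1,W,.179),'wl':(-.015,W,.072),'wr':(-.015,-W,.072)}
for k in m: print(k,proj(c,A2W(s,m[k])[0])*1.5)
E
```

```text
t: 1.82
tcp_pos: [0.2997, 0.2329, 0.3282]
tool_rot: [179.9, 0.0, 128.5]
ft_force: [1.0, 0.5, 0.0]
opening: 0.0423
grasp_force: 0.0
t: 2.48
tcp_pos: [0.4715, -0.0166, 0.4241]
tool_rot: [180.0, -0.0, 91.7]
ft_force: [1.8, 0.3, 0.2]
opening: 0.0426
grasp_force: 0.0
t: 3.15
tcp_pos: [0.4706, -0.014, 0.4235]
tool_rot: [180.0, 0.0, 92.1]
ft_force: [-0.5, 1.8, 0.7]
opening: 0.0429
grasp_force: 0.0
bl [707.19734641 134.19219378]
br [669.09483691 346.58617225]
RL [938.89151789 -17.71803061]
RR [811.39164744 427.71865686]
FR [649.28082395 428.38050013]
FL [727.58950636 -16.82741316]
wl [515.00912524  15.06052619]
wr [491.54189779 371.46039105]
```

View pics/w1.png

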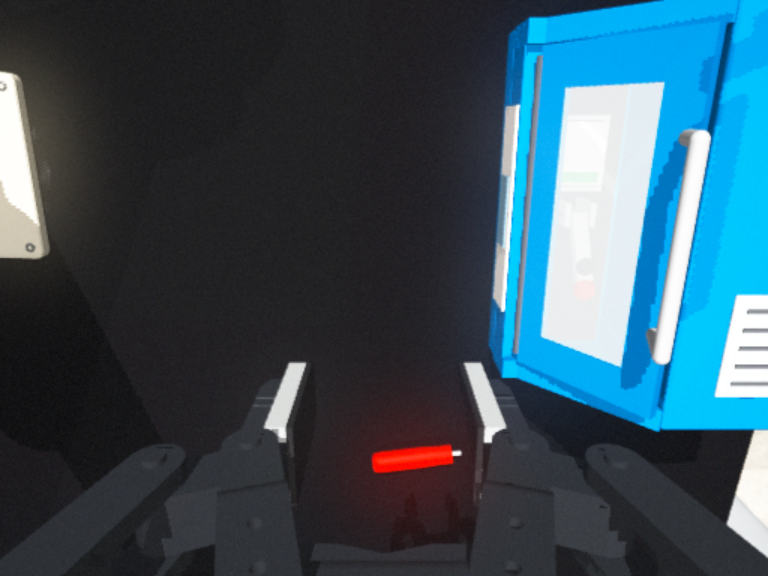

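The wrist view shows the bar from (699,134) to (660,360), the front-right rear-top corner at (660,429), and the clamp thrown back with its knob near (584,288). The screwdriver is well clear. I'll refit with these points.

```bash
python3 - <<'E'
from h import *
from scipy.optimize import least_squares
cs={n:cam(get_image(n)) for n in ['scene','side']}
z=np.load('w1.npz'); im=get_image('wrist'); cs['wrist']=cam(im,z['T'])
off={'scene':(130,80,2.2),'side':(150,80,2.2),'wrist':(0,0,1.5)}
px={'scene':{'bl':(239,250),'br':(327,163),'RL':(96,228),'RR':(268,60),'FR':(347,118)},
'side':{'br':(226,124),'bl':(206,230),'RR':(105,102),'RL':(50,288),'FR':(208,110)},
'wrist':{'bl':(699,136),'br':(660,358),'FR':(660,429),'kn':(584,288)}}
W=.17
def m(h): 
    L=.078
    return {'bl':(.081,L,.218),'br':(.081,-L,.218),'RL':(.24,W,.179),'RR':(.24,-W,.179),'FR':(.1,-W,.179),'kn':(.05,-.065,.1035)}
def pix(n,k): return (np.array(px[n][k])/off[n][2]+off[n][:2])
def res(p): M=m(0);return np.concatenate([(proj(cs[n],A2W(p,M[k])[0])-pix(n,k))*(1 if n!='wrist' else 1.5) for n in cs for k in px[n]])
s=least_squares(res,[.6,0,.04],loss='soft_l1'); print(s.x,np.degrees(s.x[2]));
r=res(s.x).reshape(-1,2).round(1);i=0
for n in cs:
    for k in px[n]: print(n,k,r[i]);i+=1
for k in ['bl','br','FR']:
    x,e=tri([ray(cs[n],*pix(n,k)) for n in cs]); print(k,x.round(4),np.round(e,4),A2W(s.x,m(0)[k])[0].round(4))
    for n in ['scene','side']:
        x,e=tri([ray(cs[q],*pix(q,k)) for q in ['wrist',n]]); print('   w+',n,x.round(4),np.round(e,4))
E
```

```text
[ 0.59585639 -0.02163115  0.07240544] 4.1485260717333485
scene bl [ 0.3 -1.1]
scene br [-4.2 -2. ]
scene RL [1.2 4.1]
scene RR [-0.7 -0.5]
scene FR [-0.1 -1.1]
side br [-3.7  1.7]
side bl [ 1.4 -7.7]
side RR [ 0.3 -0.5]
side RL [ 6.  -0.6]
side FR [ 0.1 -1.8]
wrist bl [ 0.6 -1.8]
wrist br [ 7.9 -4.1]
wrist FR [-7.5  1.6]
wrist kn [-10.8   2. ]
bl [0.6777 0.0612 0.1945] [0.0028 0.0053 0.0061] [0.671 0.062 0.218]
   w+ scene [0.6719 0.0623 0.2138] [0.0019 0.0019]
   w+ side [0.6785 0.0627 0.1948] [0.0055 0.0055]
br [ 0.6705 -0.0934  0.2258] [0.003  0.0015 0.0016] [ 0.6823 -0.0936  0.218 ]
   w+ scene [ 0.6636 -0.0874  0.2403] [0.0005 0.0005]
   w+ side [ 0.6722 -0.0934  0.2256] [0.0003 0.0003]
FR [ 0.7082 -0.1796  0.1795] [0.0034 0.0033 0.0047] [ 0.7079 -0.184   0.179 ]
   w+ scene [ 0.6989 -0.1689  0.2022] [0.0014 0.0014]
   w+ side [ 0.7094 -0.178   0.1806] [0.0037 0.0037]
```

```bash
python3 - <<'E'
from h import *
plan([.675,-.016,.31],down(93),8)
E
```

```text
w/row [ 0.     0.    -0.002] mm/row 29.2 deg/row 0.12
{"dp": [[-0.11, 2.55, 1.42], [-0.11, 2.55, 1.42], [-0.12, 2.55, 1.42], [-0.13, 2.55, 1.42], [-0.13, 2.55, 1.42], [-0.14, 2.55, 1.42], [-0.14, 2.55, 1.42], [-0.15, 2.55, 1.42]]}
```

```bash
python3 -m pendant '{"dp":[[-0.1,2.5,1.4],[-0.1,2.5,1.4],[-0.1,2.6,1.4],[-0.1,2.6,1.4],[-0.1,2.6,1.4],[-0.1,2.6,1.4],[-0.1,2.6,1.4],[-0.1,2.6,1.4]],"turn":[[0,0,0],[0,0,0],[0,0,0],[0,0,0],[0,0,0],[0,0,0],[0,0,0],[0,0,0]]}'
python3 -m pendant '{"dp":[[0,0,0],[0,0,0],[0,0,0],[0,0,0],[0,0,0],[0,0,0],[0,0,0],[0,0,0]],"turn":[[0,0,0],[0,0,0],[0,0,0],[0,0,0],[0,0,0],[0,0,0],[0,0,0],[0,0,0]]}'
python3 - <<'E'
from h import *
T=tool(); im=get_image('wrist'); np.savez('w2.npz',T=T,he=im['hand_eye'],px=im['pixels']); cv2.imwrite('pics/w2.png',cv2.resize(im['pixels'][:,:,::-1],(768,576)))
c=cam(im,T)
for t in ['hatch_bar','clamp_knob','jar','cassette']:
    for r in recognise('wrist',t)[:2]: print(t,np.round(r['extent'],1)*1.5,round(r['confidence'],2))
for s in [np.array([.596,-.0216,.0724]),np.array([.598,-.016,.04])]:
  for k in [(.081,.078,.218),(.081,-.078,.218),(.1,-.17,.179)]: print(k,proj(c,A2W(s,k)[0])*1.5)
E
```

```text
t: 4.02
tcp_pos: [0.6783, -0.0155, 0.3103]
tool_rot: [-180.0, 0.0, 92.0]
ft_force: [0.4, -0.3, 0.9]
opening: 0.0426
grasp_force: 0.0
t: 4.68
tcp_pos: [0.6769, -0.0155, 0.3126]
tool_rot: [179.9, 0.0, 92.0]
ft_force: [0.1, 0.0, 0.0]
opening: 0.043
grasp_force: 0.0
hatch_bar [348.3 251.7 160.8 499.2] 0.91
jar [634.95 121.95 118.5   76.35] 0.75
(0.081, 0.078, 0.218) [379.47817071 119.57720699]
(0.081, -0.078, 0.218) [391.47482293 429.0739263 ]
(0.1, -0.17, 0.179) [424.26180918 515.86012861]
(0.081, 0.078, 0.218) [390.43553059 112.43584858]
(0.081, -0.078, 0.218) [390.97171184 424.38890966]
(0.1, -0.17, 0.179) [419.37831694 513.16127721]
```

View pics/w2.png

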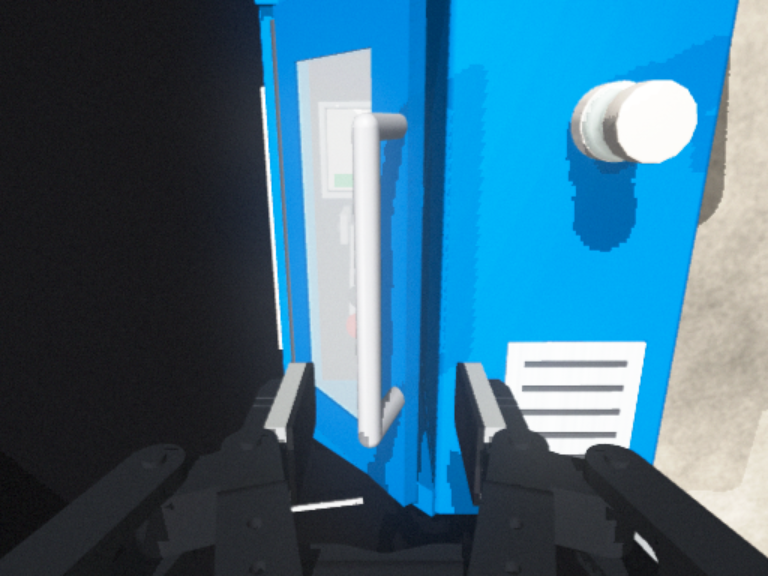

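Seen from above, the bar runs from (367,118) to (371,440), and the jar at (640,120) is far from the gripper's path. I'll triangulate the two wrist views.

```bash
python3 - <<'E'
from h import *
im=get_image('wrist'); C=[cam(im,np.load(f'w{i}.npz')['T']) for i in (1,2)]
P={'bl':[(699,134),(367,118)],'br':[(660,360),(371,440)],'winBotL':[(565,88),(298,62)],'FR':[(660,429),(434,513)],'casL':[(577,118),(322,103)]}
for k,v in P.items():
    x,e=tri([ray(c,*(np.array(q)/1.5)) for c,q in zip(C,v)]); print(k,x.round(4),np.round(e,4))
for k in ('bl','br'): print([onz(ray(c,*(np.array(q)/1.5)),.218).round(4) for c,q in zip(C,P[k])])
T=tool(); print(im['cx'],im['cy'], proj(C[1],T[:3,3])*1.5)
E
```

```text
bl [0.6659 0.0623 0.226 ] [0.0002 0.0002]
br [ 0.6718 -0.0944  0.2271] [0.0001 0.0001]
winBotL [0.6179 0.0946 0.1016] [0.0002 0.0002]
FR [ 0.7145 -0.1825  0.1781] [0.0002 0.0002]
casL [0.6327 0.071  0.0986] [0. 0.]
[array([0.6706, 0.0621, 0.218 ]), array([0.6657, 0.0625, 0.218 ])]
[array([ 0.6774, -0.0987,  0.218 ]), array([ 0.6718, -0.1006,  0.218 ])]
256.2987002648628 190.35530642082085 [388.77100243 381.88118504]
```

```bash
python3 -m pendant '{"dp":[[0,-0.2,1.2],[0,-0.2,1.3],[0,-0.2,1.3],[0,-0.2,1.3],[0,0,1.3],[0,0,1.3],[0,0,1.3],[0,0,1.2]],"turn":[[0,0,0],[0,0,0],[0,0,0],[0,0,0],[0,0,0],[0,0,0],[0,0,0],[0,0,0]]}'
python3 -m pendant '{"dp":[[0,0,0],[0,0,0],[0,0,0],[0,0,0],[0,0,0],[0,0,0],[0,0,0],[0,0,0]],"turn":[[0,0,0],[0,0,0],[0,0,0],[0,0,0],[0,0,0],[0,0,0],[0,0,0],[0,0,0]]}' 0.2
python3 - <<'E'
from h import *
T=tool()
# arc waypoints: hinge world, bar angle from vertical (back +) 24 -> -59.6
p=np.array([.608,-.016,np.radians(2.2)])
th=np.radians(np.linspace(24,-61,25)); off=-.014
W=np.array([A2W(p,(.16*np.sin(t),0,.08+.16*np.cos(t)+off))[0] for t in th])
d=np.diff(W,axis=0)*100@T[:3,:3]
print(W[0],W[-1],T[:3,3]); print(d.round(2).tolist())
E
```

```text
t: 5.65
tcp_pos: [0.6689, -0.0157, 0.2084]
tool_rot: [-180.0, -0.0, 92.0]
ft_force: [-1.1, 0.4, 1.1]
opening: 0.0424
grasp_force: 0.0
t: 6.32
tcp_pos: [0.6693, -0.0157, 0.2096]
tool_rot: [180.0, 0.0, 92.0]
ft_force: [-0.8, -0.9, 0.4]
opening: 0.0175
grasp_force: 0.0
[ 0.6730299  -0.0135018   0.21216727] [ 0.46816399 -0.02137196  0.14356954] [ 0.66926373 -0.01572991  0.20964949]
[[-0.0, -0.92, -0.37], [-0.0, -0.94, -0.32], [-0.0, -0.95, -0.26], [-0.0, -0.97, -0.2], [-0.0, -0.98, -0.14], [-0.0, -0.99, -0.08], [-0.0, -0.99, -0.02], [-0.0, -0.99, 0.04], [-0.0, -0.98, 0.1], [-0.0, -0.97, 0.17], [-0.0, -0.96, 0.23], [-0.0, -0.95, 0.28], [-0.0, -0.93, 0.34], [-0.0, -0.9, 0.4], [-0.0, -0.88, 0.45], [-0.0, -0.85, 0.51], [-0.0, -0.82, 0.56], [-0.0, -0.78, 0.61], [-0.0, -0.74, 0.66], [-0.0, -0.7, 0.7], [-0.0, -0.65, 0.74], [-0.0, -0.61, 0.78], [-0.0, -0.56, 0.82], [-0.0, -0.51, 0.85]]
```

```bash
python3 -m pendant '{"dp":[[0,-0.9,-0.4],[0,-0.9,-0.3],[0,-1,-0.3],[0,-1,-0.2],[0,-1,-0.1],[0,-1,-0.1],[0,-1,0],[0,-1,0]],"turn":[[0,0,0],[0,0,0],[0,0,0],[0,0,0],[0,0,0],[0,0,0],[0,0,0],[0,0,0]]}'
python3 -m pendant '{"dp":[[0,-1,0.1],[0,-1,0.2],[0,-1,0.2],[0,-0.9,0.3],[0,-0.9,0.3],[0,-0.9,0.4],[0,-0.9,0.5],[0,-0.9,0.5]],"turn":[[0,0,0],[0,0,0],[0,0,0],[0,0,0],[0,0,0],[0,0,0],[0,0,0],[0,0,0]]}'
python3 - <<'E'
from h import *
T=tool(); im=get_image('wrist'); cv2.imwrite('pics/w3.png',im['pixels'][:,:,::-1])
E
```

```text
t: 6.98
tcp_pos: [0.5922, -0.0185, 0.2244]
tool_rot: [179.8, 0.0, 92.0]
ft_force: [2.5, -0.6, 0.0]
opening: 0.0169
grasp_force: 1.3
t: 7.65
tcp_pos: [0.5169, -0.0212, 0.199]
tool_rot: [179.8, 0.0, 92.0]
ft_force: [3.0, 0.0, -1.2]
opening: 0.0167
grasp_force: 1.3
```

View pics/w3.png

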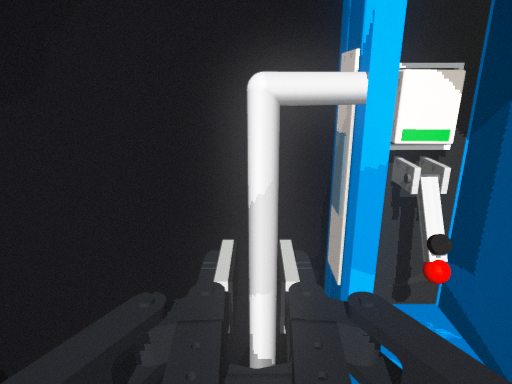

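The wrist view shows the hatch nearly open, the bar caged between the fingers, and the clamp knob (437,271) and cassette (430,105) visible in the bay. Continuing to the stop.

```bash
python3 -m pendant '{"dp":[[0,-0.8,0.6],[0,-0.8,0.6],[0,-0.75,0.6],[0,-0.7,0.7],[0,-0.65,0.7],[0,-0.6,0.75],[0,-0.6,0.8],[0,-0.5,0.8]],"turn":[[0,0,0],[0,0,0],[0,0,0],[0,0,0],[0,0,0],[0,0,0],[0,0,0],[0,0,0]]}'
python3 -m pendant '{"dp":[[0,-0.1,0],[0,-0.1,0],[0,-0.1,0],[0,-0.1,0],[0,0,0],[0,0,0],[0,0,0],[0,0,0]],"turn":[[0,0,0],[0,0,0],[0,0,0],[0,0,0],[0,0,0],[0,0,0],[0,0,0],[0,0,0]]}'
```

```text
t: 8.37
tcp_pos: [0.4679, -0.023, 0.145]
tool_rot: [179.3, 0.0, 92.0]
ft_force: [13.2, -0.0, 10.0]
opening: 0.0172
grasp_force: 6.9
t: 9.03
tcp_pos: [0.4678, -0.023, 0.1448]
tool_rot: [178.9, 0.0, 92.0]
ft_force: [20.0, 0.7, -11.7]
opening: 0.0172
grasp_force: 10.1
```

```bash
python3 -m pendant '{"dp":[[0,0.3,0],[0,0,0],[0,0,-1],[0,0,-2],[0,0,-3],[0,0,-3],[0,0,-3],[0,0,-3]],"turn":[[0,0,0],[0,0,0],[0,0,0],[0,0,0],[0,0,0],[0,0,0],[0,0,0],[0,0,0]]}' 0.4
python3 -m pendant '{"dp":[[-0.3,2,-0.1],[-0.3,2,0],[-0.3,2,0],[-0.3,2,0],[-0.3,2,0],[-0.3,2,0],[-0.3,1.5,0],[-0.3,1.5,0]],"turn":[[0,0,0],[0,0,0],[0,0,0],[0,0,0],[0,0,0],[0,0,0],[0,0,0],[0,0,0]]}'
python3 -m pendant '{"dp":[[0,0,0],[0,0,0],[0,0,0],[0,0,0],[0,0,0],[0,0,0],[0,0,0],[0,0,0]],"turn":[[0,0,0],[0,0,0],[0,0,0],[0,0,0],[0,0,0],[0,0,0],[0,0,0],[0,0,0]]}'
python3 - <<'E'
from h import *
T=tool(); im=get_image('wrist'); np.savez('w4.npz',T=T,px=im['pixels']); cv2.imwrite('pics/w4.png',cv2.resize(im['pixels'][:,:,::-1],(768,576)))
c=cam(im,T);p=np.array([.608,-.016,np.radians(2.2)])
for t in ['clamp_knob','clamp','cassette','hatch_bar']:
    for r in recognise('wrist',t)[:2]: print(t,np.round(r['extent'],1)*1.5,round(r['confidence'],2))
hs=cv2.cvtColor(im['pixels'],cv2.COLOR_RGB2HSV); m=((hs[...,0]<6)|(hs[...,0]>174))&(hs[...,1]>150)&(hs[...,2]>80)
n,l,st,ce=cv2.connectedComponentsWithStats(m.astype(np.uint8)); print([(s[4],q.round(1)) for s,q in zip(st[1:],ce[1:]) if s[4]>30])
for k in [(.05,-.065,.1035),(.05,.055,.054),(-.138,.078,.161),(-.138,-.078,.161)]: print(k,A2W(p,k)[0].round(4),proj(c,A2W(p,k)[0])*1.5)
E
```

```text
t: 9.7
tcp_pos: [0.4602, -0.023, 0.2942]
tool_rot: [-179.9, -0.0, 92.0]
ft_force: [1.0, 0.2, -0.3]
opening: 0.0344
grasp_force: 0.0
t: 10.37
tcp_pos: [0.6122, -0.0418, 0.2933]
tool_rot: [-179.9, -0.0, 92.0]
ft_force: [-0.2, -0.6, -0.1]
opening: 0.0342
grasp_force: 0.0
t: 11.03
tcp_pos: [0.6118, -0.0417, 0.2942]
tool_rot: [180.0, 0.0, 92.0]
ft_force: [0.1, -0.3, 0.5]
opening: 0.034
grasp_force: 0.0
clamp_knob [457.35 258.9   30.15 122.1 ] 0.95
clamp [454.95 257.1   27.   124.05] 0.76
cassette [454.2 114.9  75.9  88.8] 0.63
hatch_bar [241.2 225.9 306.6 451.2] 0.56
[(np.int32(290), array([302.4, 201.7])), (np.int32(242), array([211.4, 338.7]))]
(0.05, -0.065, 0.1035) [ 0.6605 -0.079   0.1035] [455.09458099 299.0811631 ]
(0.05, 0.055, 0.054) [0.6559 0.0409 0.054 ] [452.35082088 114.70631642]
(-0.138, 0.078, 0.161) [0.4671 0.0566 0.161 ] [99.73348879 64.97339141]
(-0.138, -0.078, 0.161) [ 0.4731 -0.0992  0.161 ] [145.63734032 353.81565857]
```

View pics/w4.png

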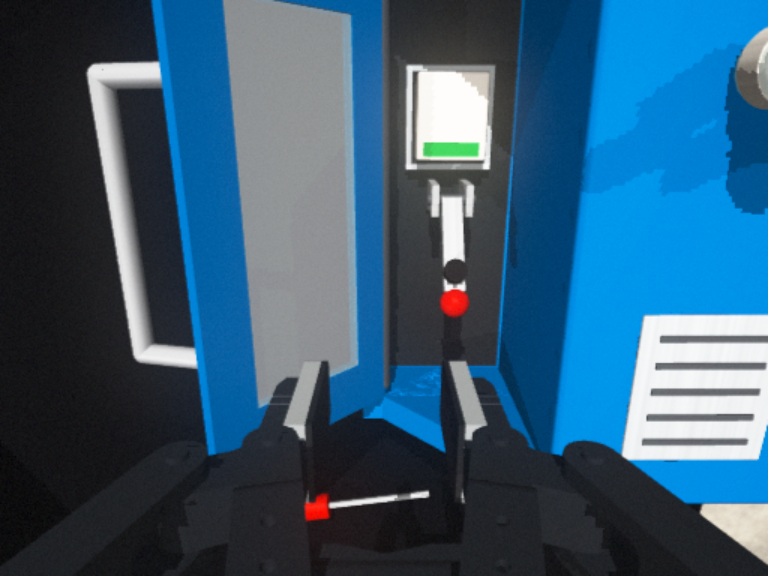

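The view matches the model within a few pixels: hatch at its stop (bar at x≈100–140), knob at (454,303), cassette at (454,115). The clamp is free to grasp.

```bash
python3 - <<'E'
from h import *
im=get_image('wrist'); T=tool()
c4=cam(im,np.load('w4.npz')['T'])
T3=np.eye(4);T3[:3,:3]=down(92);T3[:3,3]=[.5169,-.0212,.199];c3=cam(im,T3)
x,e=tri([ray(c4,302.4,201.7),ray(c3,437,271)]);print(x.round(4),np.round(e,4),onz(ray(c4,302.4,201.7),.1035))
Rt=down(92,20); z=Rt[:,2]; print(z,Rt[:,1])
k=np.array([.660,-.0805,.1035]); g=k+.014*z; pre=g-.09*z; print(g,pre)
plan(pre,Rt,8)
E
```

```text
[ 0.6596 -0.0814  0.1038] [0.0001 0.0001] [ 0.65962815 -0.08157724  0.1035    ]
[ 3.42020143e-01  4.27395569e-18 -9.39692621e-01] [0.93912019 0.0348995  0.34181179]
[ 0.66478828 -0.0805      0.0903443 ] [ 0.63400647 -0.0805      0.17491664]
w/row [-0.044 -0.002  0.   ] mm/row 15.9 deg/row 2.5
{"dp": [[-0.49, 0.26, 1.49], [-0.49, 0.19, 1.5], [-0.49, 0.13, 1.5], [-0.49, 0.06, 1.51], [-0.48, -0.0, 1.51], [-0.48, -0.07, 1.51], [-0.48, -0.14, 1.51], [-0.48, -0.2, 1.5]]}
```

```bash
python3 -m pendant '{"dp":[[-0.5,0.25,1.5],[-0.5,0.2,1.5],[-0.5,0.1,1.5],[-0.5,0.05,1.5],[-0.5,0,1.5],[-0.5,-0.05,1.5],[-0.5,-0.15,1.5],[-0.5,-0.2,1.5]],"turn":[[-0.044,-0.002,0],[-0.044,-0.002,0],[-0.044,-0.002,0],[-0.044,-0.002,0],[-0.044,-0.002,0],[-0.044,-0.002,0],[-0.044,-0.002,0],[-0.044,-0.002,0]]}'
python3 -m pendant '{"dp":[[0,0,0],[0,0,0],[0,0,0],[0,0,0],[0,0,0],[0,0,0],[0,0,0],[0,0,0]],"turn":[[0,0,0],[0,0,0],[0,0,0],[0,0,0],[0,0,0],[0,0,0],[0,0,0],[0,0,0]]}'
python3 - <<'E'
from h import *
Rt=down(92,20); z=Rt[:,2];k=np.array([.6598,-.081,.1037]); plan(k+.014*z,Rt,8)
E
```

```text
t: 12.0
tcp_pos: [0.6338, -0.0821, 0.175]
tool_rot: [159.7, 0.9, 91.8]
ft_force: [0.9, -0.2, -0.2]
opening: 0.0342
grasp_force: 0.0
t: 12.67
tcp_pos: [0.6342, -0.0817, 0.1756]
tool_rot: [159.8, 0.9, 91.9]
ft_force: [0.3, -0.5, 0.3]
opening: 0.0343
grasp_force: 0.0
w/row [0. 0. 0.] mm/row 11.3 deg/row 0.04
{"dp": [[0.01, -0.01, 1.13], [0.01, -0.01, 1.13], [0.01, -0.01, 1.13], [0.01, -0.01, 1.13], [0.01, -0.01, 1.13], [0.01, -0.01, 1.13], [0.01, -0.01, 1.13], [0.01, -0.01, 1.13]]}
```

```bash
python3 -m pendant '{"dp":[[0,0,1.1],[0,0,1.1],[0,0,1.1],[0,0,1.1],[0,0,1.1],[0,0,1.1],[0,0,1.2],[0,0,1.2]],"turn":[[0,0,0],[0,0,0],[0,0,0],[0,0,0],[0,0,0],[0,0,0],[0,0,0],[0,0,0]]}'
python3 -m pendant '{"dp":[[0,0,0],[0,0,0],[0,0,0],[0,0,0],[0,0,0],[0,0,0],[0,0,0],[0,0,0]],"turn":[[0,0,0],[0,0,0],[0,0,0],[0,0,0],[0,0,0],[0,0,0],[0,0,0],[0,0,0]]}' 0
python3 - <<'E'
from h import *
T=tool();p=np.array([.608,-.016,np.radians(2.2)])
th=np.radians(np.linspace(-60,62,25))
W=np.array([A2W(p,(.05,.075*np.sin(t),.066+.075*np.cos(t)))[0] for t in th])
print(W[0],T[:3,3]-.014*T[:3,2]); print((np.diff(W,axis=0)*100@T[:3,:3]).round(2).tolist())
E
```

```text
t: 13.33
tcp_pos: [0.6652, -0.0822, 0.0893]
tool_rot: [159.9, 0.9, 91.8]
ft_force: [0.9, -0.3, -0.2]
opening: 0.0343
grasp_force: 0.0
t: 14.0
tcp_pos: [0.6661, -0.0807, 0.0907]
tool_rot: [159.7, 0.8, 92.0]
ft_force: [6.7, 3.6, -6.0]
opening: 0.017
grasp_force: 58.5
[ 0.66045651 -0.07898464  0.1035    ] [ 0.66123708 -0.08067066  0.10381901]
[[0.35, 0.19, -0.53], [0.4, 0.18, -0.5], [0.44, 0.17, -0.46], [0.49, 0.16, -0.43], [0.52, 0.14, -0.38], [0.56, 0.12, -0.34], [0.59, 0.11, -0.29], [0.61, 0.09, -0.24], [0.63, 0.07, -0.19], [0.65, 0.05, -0.14], [0.66, 0.03, -0.08], [0.66, 0.01, -0.03], [0.66, -0.01, 0.03], [0.66, -0.03, 0.08], [0.65, -0.05, 0.14], [0.63, -0.07, 0.19], [0.61, -0.09, 0.24], [0.59, -0.11, 0.29], [0.56, -0.13, 0.34], [0.52, -0.14, 0.39], [0.48, -0.16, 0.43], [0.44, -0.17, 0.47], [0.39, -0.19, 0.5], [0.35, -0.2, 0.53]]
```

```bash
python3 -m pendant '{"dp":[[0.35,0.2,-0.5],[0.4,0.2,-0.5],[0.45,0.15,-0.5],[0.5,0.15,-0.4],[0.5,0.15,-0.4],[0.55,0.1,-0.35],[0.6,0.1,-0.3],[0.6,0.1,-0.25]],"turn":[[0,0,0],[0,0,0],[0,0,0],[0,0,0],[0,0,0],[0,0,0],[0,0,0],[0,0,0]]}'
```

```text
t: 14.67
tcp_pos: [0.6646, -0.0438, 0.1254]
tool_rot: [159.7, 1.1, 91.7]
ft_force: [3.1, -0.6, -1.3]
opening: 0.0125
grasp_force: 51.2
```

```bash
python3 - <<'E'
from h import *
im=get_image('wrist'); cv2.imwrite('pics/w5.png',im['pixels'][:,:,::-1]); T=tool(); c=cam(im,T); print(T[:3,3],get_obs()['opening'])
hs=cv2.cvtColor(im['pixels'],cv2.COLOR_RGB2HSV); m=((hs[...,0]<6)|(hs[...,0]>174))&(hs[...,1]>150)&(hs[...,2]>80)
n,l,st,ce=cv2.connectedComponentsWithStats(m.astype(np.uint8)); print([(s,q.round(1)) for s,q in zip(st[1:],ce[1:]) if s[4]>30])
p=np.array([.608,-.016,np.radians(2.2)])
for t in (-60,-30,-25,-20,-15,-10): t=np.radians(t);print(proj(c,A2W(p,(.05,.075*np.sin(t),.066+.075*np.cos(t)))[0]))
E
```

```text
[ 0.66456381 -0.04176177  0.12585975] 0.004530493339053173
[(array([ 232,  220,   49,   49, 1850], dtype=int32), array([256.3, 244.1]))]
[234.80969205 297.84035754]
[251.25712411 281.66836654]
[253.48397003 274.01268754]
[255.42931816 264.79317166]
[257.0372762  254.02368153]
[258.25354904 241.76356919]
```

View pics/w5.png

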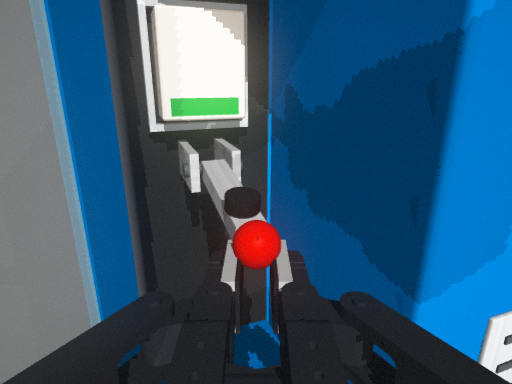

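The picture shows the knob has squeezed ahead of the fingers to (256,244), with the arm near 10° short of upright and the closing fingers right behind it. I'll push it over with the closed fingers.

```bash
python3 -m pendant '{"dp":[[0.3,0,0],[0.4,0,0],[0.4,0,0],[0.4,0,0],[0.4,0,0],[0.4,0,0],[0.4,0,0],[0.4,0,0]],"turn":[[0,0,0],[0,0,0],[0,0,0],[0,0,0],[0,0,0],[0,0,0],[0,0,0],[0,0,0]]}'
python3 -m pendant '{"dp":[[0.3,0,0],[0.3,0,0],[0,0,0],[0,0,0],[0,0,0],[0,0,0],[0,0,0],[0,0,0]],"turn":[[0,0,0],[0,0,0],[0,0,0],[0,0,0],[0,0,0],[0,0,0],[0,0,0],[0,0,0]]}'
python3 - <<'E'
from h import *
im=get_image('wrist'); cv2.imwrite('pics/w6.png',im['pixels'][:,:,::-1]); T=tool(); c=cam(im,T); print(T[:3,3])
hs=cv2.cvtColor(im['pixels'],cv2.COLOR_RGB2HSV); m=((hs[...,0]<6)|(hs[...,0]>174))&(hs[...,1]>150)&(hs[...,2]>80)
n,l,st,ce=cv2.connectedComponentsWithStats(m.astype(np.uint8)); print([(s,q.round(1)) for s,q in zip(st[1:],ce[1:]) if s[4]>30])
p=np.array([.608,-.016,np.radians(2.2)])
for t in (-60,0,30,60,85,90): t=np.radians(t);print(proj(c,A2W(p,(.05,.075*np.sin(t),.066+.075*np.cos(t)))[0]))
E
```

```text
t: 15.38
tcp_pos: [0.6623, -0.0107, 0.1235]
tool_rot: [159.8, 0.9, 91.9]
ft_force: [0.9, 0.2, -0.3]
opening: 0.0
grasp_force: 0.0
t: 16.05
tcp_pos: [0.6622, -0.0054, 0.1236]
tool_rot: [159.8, 0.9, 91.8]
ft_force: [0.6, -0.6, 0.9]
opening: 0.0002
grasp_force: 0.0
[ 0.66219311 -0.00539272  0.12356654]
[(array([195,  85,  35,  34, 904], dtype=int32), array([212.3, 101.7]))]
[239.00885834 352.94520029]
[263.09059563 294.72449513]
[254.76096828 203.78321876]
[234.17754765 127.70990739]
[216.91135096 100.97511065]
[213.97227687  99.5859192 ]
```

View pics/w6.png

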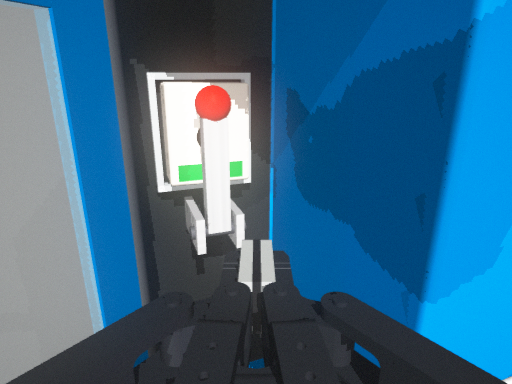

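The arm now lies level with its knob at (212,102), pressing on the cassette, which still sits in its nest. Next the tool goes back to the bar.

```bash
python3 -m pendant '{"dp":[[0,0,-1],[0,0,-2],[0,0,-2],[0,0,-2],[0,0,-2],[0,0,-2],[0,0,-2],[0,0,-2]],"turn":[[0,0,0],[0,0,0],[0,0,0],[0,0,0],[0,0,0],[0,0,0],[0,0,0],[0,0,0]]}' 0.4
python3 - <<'E'
from h import *
plan([.470,-.021,.25],down(92),8)
E
```

```text
t: 16.77
tcp_pos: [0.6098, -0.0047, 0.2662]
tool_rot: [159.8, 0.9, 91.8]
ft_force: [0.1, 0.7, 0.1]
opening: 0.0345
grasp_force: 0.0
w/row [ 0.044  0.002 -0.   ] mm/row 17.7 deg/row 2.53
{"dp": [[-0.14, -1.72, -0.41], [-0.14, -1.73, -0.34], [-0.14, -1.75, -0.26], [-0.14, -1.76, -0.18], [-0.14, -1.76, -0.11], [-0.14, -1.76, -0.03], [-0.14, -1.76, 0.05], [-0.14, -1.76, 0.13]]}
```

```bash
python3 -m pendant '{"dp":[[-0.15,-1.7,-0.4],[-0.15,-1.75,-0.35],[-0.15,-1.75,-0.25],[-0.15,-1.75,-0.2],[-0.15,-1.75,-0.1],[-0.15,-1.75,0],[-0.15,-1.75,0.05],[-0.15,-1.75,0.1]],"turn":[[0.044,0.002,0],[0.044,0.002,0],[0.044,0.002,0],[0.044,0.002,0],[0.044,0.002,0],[0.044,0.002,0],[0.044,0.002,0],[0.044,0.002,0]]}'
python3 -m pendant '{"dp":[[0,0,0],[0,0,0],[0,0,0],[0,0,0],[0,0,1],[0,0,1],[0,0,1],[0,0,1]],"turn":[[0,0,0],[0,0,0],[0,0,0],[0,0,0],[0,0,0],[0,0,0],[0,0,0],[0,0,0]]}'
```

```text
t: 17.43
tcp_pos: [0.4703, -0.0216, 0.2491]
tool_rot: [-180.0, -0.0, 92.0]
ft_force: [0.6, 1.4, 0.3]
opening: 0.034
grasp_force: 0.0
t: 18.1
tcp_pos: [0.4718, -0.0214, 0.208]
tool_rot: [179.9, 0.0, 92.0]
ft_force: [0.5, -0.8, 0.5]
opening: 0.0342
grasp_force: 0.0
```

```bash
python3 -m pendant '{"dp":[[0,-0.1,0.7],[0,0,0.8],[0,0,0.8],[0,0,0.8],[0,0,0.8],[0,0,0.8],[0,0,0.7],[0,0,0.7]],"turn":[[0,0,0],[0,0,0],[0,0,0],[0,0,0],[0,0,0],[0,0,0],[0,0,0],[0,0,0]]}'
python3 -m pendant '{"dp":[[0,0,0],[0,0,0],[0,0,0],[0,0,0],[0,0,0],[0,0,0],[0,0,0],[0,0,0]],"turn":[[0,0,0],[0,0,0],[0,0,0],[0,0,0],[0,0,0],[0,0,0],[0,0,0],[0,0,0]]}' 0.2
python3 - <<'E'
from h import *
T=tool();p=np.array([.608,-.016,np.radians(2.2)])
th=np.radians(np.linspace(-59.6,30.4,25))
W=np.array([A2W(p,(.16*np.sin(t),0,.08+.16*np.cos(t)-.014))[0] for t in th])
d=np.diff(W,axis=0)*100@T[:3,:3]
print(W[0],W[-1],T[:3,3]); print(d.round(2).tolist())
E
```

```text
t: 18.77
tcp_pos: [0.4702, -0.0216, 0.1464]
tool_rot: [-180.0, -0.0, 92.0]
ft_force: [0.1, 0.3, 0.3]
opening: 0.034
grasp_force: 0.0
t: 19.43
tcp_pos: [0.4703, -0.0215, 0.1474]
tool_rot: [180.0, 0.0, 92.0]
ft_force: [0.1, 0.8, -0.5]
opening: 0.017
grasp_force: 0.0
[ 0.47009953 -0.0212976   0.1469654 ] [ 0.68890572 -0.01289192  0.20400219] [ 0.47032043 -0.02153275  0.14735837]
[[0.0, 0.56, -0.89], [0.0, 0.62, -0.85], [0.0, 0.67, -0.8], [0.0, 0.72, -0.76], [0.0, 0.77, -0.71], [0.0, 0.81, -0.66], [0.0, 0.86, -0.6], [0.0, 0.89, -0.55], [0.0, 0.93, -0.49], [0.0, 0.96, -0.43], [0.0, 0.98, -0.36], [0.0, 1.0, -0.3], [0.0, 1.02, -0.23], [0.0, 1.03, -0.16], [0.0, 1.04, -0.09], [0.0, 1.05, -0.03], [0.0, 1.05, 0.04], [0.0, 1.04, 0.11], [0.0, 1.03, 0.18], [0.0, 1.02, 0.25], [0.0, 1.0, 0.31], [0.0, 0.98, 0.38], [0.0, 0.95, 0.44], [0.0, 0.92, 0.5]]
```

```bash
python3 -m pendant '{"dp":[[0,0.6,-0.8],[0,0.7,-0.85],[0,0.7,-0.8],[0,0.75,-0.75],[0,0.8,-0.7],[0,0.8,-0.65],[0,0.85,-0.6],[0,0.9,-0.55]],"turn":[[0,0,0],[0,0,0],[0,0,0],[0,0,0],[0,0,0],[0,0,0],[0,0,0],[0,0,0]]}'
python3 -m pendant '{"dp":[[0,0.9,-0.5],[0,0.95,-0.45],[0,1,-0.4],[0,1,-0.3],[0,1,-0.2],[0,1,-0.2],[0,1,-0.1],[0,1,0]],"turn":[[0,0,0],[0,0,0],[0,0,0],[0,0,0],[0,0,0],[0,0,0],[0,0,0],[0,0,0]]}'
```

```text
t: 20.1
tcp_pos: [0.5279, -0.0195, 0.2048]
tool_rot: [-179.6, 0.0, 92.0]
ft_force: [-6.1, -0.2, 5.2]
opening: 0.0173
grasp_force: 3.2
t: 20.77
tcp_pos: [0.6095, -0.0167, 0.226]
tool_rot: [-179.9, 0.0, 92.0]
ft_force: [-3.0, 0.4, 1.2]
opening: 0.0171
grasp_force: 1.0
```

```bash
python3 -m pendant '{"dp":[[0,1,0],[0,1,0.1],[0,1,0.2],[0,1,0.25],[0,1,0.3],[0,0.8,0.3],[0,0.7,0.3],[0,0.6,0.3]],"turn":[[0,0,0],[0,0,0],[0,0,0],[0,0,0],[0,0,0],[0,0,0],[0,0,0],[0,0,0]]}'
```

```text
t: 21.43
tcp_pos: [0.681, -0.0142, 0.2077]
tool_rot: [-180.0, -0.0, 92.0]
ft_force: [-1.7, -0.6, -0.2]
opening: 0.0169
grasp_force: 0.4
```

Now the final push to the stop, until the force shows contact.

```bash
python3 -m pendant '{"dp":[[0,0.2,0.1],[0,0.2,0.1],[0,0.2,0.1],[0,0.2,0.1],[0,0.1,0],[0,0.1,0],[0,0.1,0],[0,0,0]],"turn":[[0,0,0],[0,0,0],[0,0,0],[0,0,0],[0,0,0],[0,0,0],[0,0,0],[0,0,0]]}'
```

```text
t: 22.1
tcp_pos: [0.6918, -0.0138, 0.2044]
tool_rot: [180.0, 0.0, 92.0]
ft_force: [-1.1, 0.1, 0.1]
opening: 0.0168
grasp_force: 0.3
```

```bash
python3 -m pendant '{"dp":[[0,0.1,0],[0,0.1,0],[0,0.1,0],[0,0.1,0],[0,0.1,0],[0,0,0],[0,0,0],[0,0,0]],"turn":[[0,0,0],[0,0,0],[0,0,0],[0,0,0],[0,0,0],[0,0,0],[0,0,0],[0,0,0]]}'
```

```text
t: 22.77
tcp_pos: [0.6924, -0.0138, 0.2043]
tool_rot: [-179.5, -0.0, 92.0]
ft_force: [-13.1, -0.3, 5.1]
opening: 0.0174
grasp_force: 6.6
```

```bash
python3 -m pendant '{"dp":[[0,0.1,0],[0,0.1,0],[0,0,0],[0,0,0],[0,0,0],[0,0,0],[0,0,0],[0,0,0]],"turn":[[0,0,0],[0,0,0],[0,0,0],[0,0,0],[0,0,0],[0,0,0],[0,0,0],[0,0,0]]}'
python3 -m pendant '{"dp":[[0,-0.3,0],[0,-0.3,0],[0,-0.2,0],[0,-0.2,0],[0,0,0],[0,0,0],[0,0,0],[0,0,0]],"turn":[[0,0,0],[0,0,0],[0,0,0],[0,0,0],[0,0,0],[0,0,0],[0,0,0],[0,0,0]]}' 0.4
python3 -m pendant '{"dp":[[0,0,-1],[0,0,-1.5],[0,0,-1.5],[0,0,-1.5],[0,-0.5,-1.5],[0,-1,-1.5],[0,-2,-1.5],[0,-2,-1]],"turn":[[0,0,0],[0,0,0],[0,0,0],[0,0,0],[0,0,0],[0,0,0],[0,0,0],[0,0,0]]}'
python3 -m pendant '{"dp":[[0,-1,-1],[0,-1,0],[0,0,0],[0,0,0],[0,0,0],[0,0,0],[0,0,0],[0,0,0]],"turn":[[0,0,0],[0,0,0],[0,0,0],[0,0,0],[0,0,0],[0,0,0],[0,0,0],[0,0,0]]}'
python3 - <<'E'
from h import *
im=get_image('wrist'); cv2.imwrite('pics/w7.png',cv2.resize(im['pixels'][:,:,::-1],(768,576))); T=tool(); c=cam(im,T)
p=np.array([.608,-.016,np.radians(2.2)])
for a in (0,3,6):
    t=np.radians(30.4-a); print(a,[(proj(c,A2W(p,(.16*np.sin(t),y,.08+.16*np.cos(t)))[0])*1.5).round(0) for y in (.075,-.075)])
print('knob',proj(c,A2W(p,(.05,.075,.066))[0])*1.5)
E
```

```text
t: 23.43
tcp_pos: [0.6924, -0.0138, 0.2043]
tool_rot: [-179.3, -0.0, 92.0]
ft_force: [-18.4, -0.6, 6.5]
opening: 0.0173
grasp_force: 9.2
t: 24.1
tcp_pos: [0.6888, -0.0139, 0.2041]
tool_rot: [180.0, 0.0, 92.0]
ft_force: [0.5, -0.1, 0.1]
opening: 0.0344
grasp_force: 0.0
t: 24.77
tcp_pos: [0.6333, -0.0159, 0.316]
tool_rot: [179.9, 0.0, 92.0]
ft_force: [1.1, 0.6, 0.6]
opening: 0.0339
grasp_force: 0.0
t: 25.43
tcp_pos: [0.6139, -0.0165, 0.3233]
tool_rot: [-179.9, -0.0, 92.0]
ft_force: [0.4, 0.3, -0.3]
opening: 0.0343
grasp_force: 0.0
0 [array([551., 123.]), array([525., 411.])]
3 [array([537., 124.]), array([513., 415.])]
6 [array([522., 124.]), array([500., 419.])]
knob [445.61909299 122.25027091]
```

View pics/w7.png

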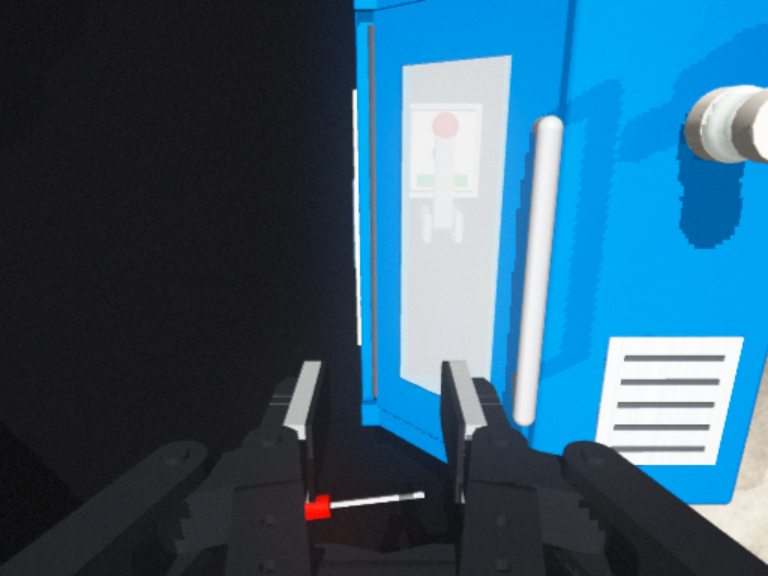

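The bar at (549,123)–(525,415) matches the 0 rad prediction, so the hatch is shut. Through the window the clamp lies on the cassette with its knob at (445,125). The jar and screwdriver are where they were, and the gripper is clear of everything.

```bash
python3 -c "from bench import job_done; print(job_done())"
```

```text
the job is handed in; nothing more can be done
None
```

I opened the hatch to its stop, swung the clamp arm over centre onto the cassette in its nest, pushed the hatch fully shut, and handed the job in at about 25.5 s; the jar, the screwdriver and the meter were not touched.

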